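# Weigh a casting charge on the spring scale

## Robot

A 6-joint arm with a two-finger parallel gripper is mounted at the origin on the work surface. World frame = base frame: x ahead of the robot, y to its left, z up, the work surface at z = 0. Lengths are in mm, angles in rad, forces in N, time in s.
With the tool pointing down it reaches from about 275 to 750 mm from the base axis. Payload 10.2 kg.
Tool frame: the origin (TCP) lies on the centre line of the jaws, within the pads' length; the fingertips stand 8 mm ahead of it and the grasp point (between the pads) lies 11 mm behind it; z points along the fingers, y is the line along which they close (so a half turn about z gives the same grasp; the last joint's range is limited). The gripper opens to 88 mm and grips with 3 to 60 N. Pads are 18 mm wide; open, the fingers measure 123 mm over their backs; the gripper's body (75 mm by 187 mm) begins 45 mm behind the grasp point.
Start: joints at [0.89, 0.313, 1.498, -0, 1.331, -0.223], TCP at [232.05, 470.939, 246.72] pointing down, gripper open.
Joint ranges: [-2.94, 2.94], [-0.97, 2.17], [0.19, 2.56], [-1.23, 4.37], [0.02, 3.11], [-2.88, 2.88]. Speed limits (rad/s): [2.39, 2.39, 3.01, 3.14, 3.14, 3.14].

## Interface

Orientations are given as a unit quaternion [w, x, y, z].
In Python, from station import r gives the robot as it stands.
- The arm moves only by the tool step_arm, never from a script. Its argument "increments" is text: rows parted by semicolons, each of 7 numbers parted by spaces: the opening, from 0 (shut) to 1 (fully open), then the shift along the tool's x, y, z in units of 0.25 m (1.0 is 0.25 m), then the turn, a rotation vector about the tool's x, y, z in units of pi rad (1.0 is pi rad). In form: hand x y z ax ay az; .... A call has 1 to 20 rows; each row shifts and turns the commanded pose from where the row before left it, along the tool's axes as they then stand; what a row does not reach is not made up. A row lasts 1/10 s, in which the tool goes at most 50 mm and 8.59 degrees, less where a joint would pass 70% of its speed; a pose out of reach is approached as far as the arm can. A call with a number of a shift or a turn outside -1 to 1 is refused whole. A call with a gripper value outside its range is refused whole. The fingers move at their own pace and stop on an object; "newtons" is the grip in N (left out, the last holds). Time passes only in rows, so rows that do not move let the fingers close. It gives the time, the measured TCP pose, the force, the opening and the grip force at its end, in the units of the state.
- r.state(): the state, without advancing time (a new reading comes with each control period).
- r.get_image(name): name is "scene" or "top" or "wrist"; returns the picture (400x640x3 uint8, blue, green, red); there is no depth.
- r.camera_params(name): a dict with "intrinsics" (3x3 intrinsics, pixels), "k1" (the pictures are not rectified: a ray, as slopes to the right and down, at radius r is drawn at 1 + k1 r^2 times it, then the intrinsics apply), "rvec" (rotation vector, rad) and "tvec" (3), from world to camera coordinates, as OpenCV has them; the wrist camera has in their place "hand_eye" (4x4, takes a point from camera to tool coordinates, whose origin is the TCP and whose axes are the flange's). Camera axes: x right, y down, z forward; pixel columns grow to the right and rows downward; lengths in mm; the calibration is good to about 2 mm. A picture is of the moment at which its call begins: read the wrist's pose just before it. camera_params takes no time and is no camera call.
- r.job_done(): hands the job in; it is judged then, once.
The state is a dict: "time": time; "joint_positions": joint angles; "dq": joint speeds; "effort": joint torques, N m; "eef_pos": TCP position; "tool_rot": TCP orientation; "ft_force": force on the tool from outside, world axes, zero at the start; "moment": the same for the moment, N m; "finger_gap": opening from 0.0 (shut) to 1.0 (fully open); "gripper_force": force on a finger pad.
Only numpy, scipy, OpenCV 4.12 (cv2) and the standard library are available. Lean on these libraries where they do the work, as an engineer would, in place of code of your own. Each camera call takes 0.05 s, during which the arm holds its last target. There are 200 camera calls.

## Task

Set the empty white firing tray flat on the middle of the spring scale's pan, then put alloy ingots into the tray, thick or thin as needed, adding or taking out until the pointer comes to rest between the two prongs of the marker. Leave the ingots you do not need on the bench, do not force the pan down to its stop, and leave the plaster cast, jar, bottle and steel ring where they are.

Things in the scene. Friction and masses are not known exactly. Their poses are not given: they have to be found in the camera images.
- pan (a joint): travel of the round sprung weighing pan of the spring scale: 0 = empty pan at its top, grows downward in m with the load (about 86 N/m, so 10 g lowers it about 1.1 mm; it settles within a second); rigid stop at 0.090
- pan_top (a point): centre of the upper face of the pan, a flat steel disc 120 mm across and 4 mm thick without a rim, 135 mm above the bench when empty. Under it a white base 130 x 130 x 35 mm. Axes are the scale's: z up, and the face plate with the pointer stands on the -y side (50 mm wide, 90 to 140 mm from the pan's centre, 158 mm high), its graduated face looking to +x
- pointer (a point): tip of the pointer, a black horizontal bar 3 mm thick that is fixed to the pan and goes down with it in front of the face plate; the point is the middle of its thickness
- mark (a point): target: the point midway between the two short horizontal dark prongs of the marker clamped to the face plate (18 mm clear between the prongs, 9 mm above and below this point; the pointer passes in front of them). The height at which it is clamped varies, 32 to 54 mm below the empty pan's pointer. Axes as the scale's. The marker stays where it is
- tray: white ceramic firing tray, open box 110 mm long (x) x 64 mm wide (y) x 24 mm high, walls and floor 4 mm, about 130 g; origin under the centre of its underside. Starts empty on the bench; grip it across its 64 mm width
- ingot_thick_a: thick bare-metal casting-alloy ingot, plain upright cylinder 28 mm across and 34 mm high, about 178 g (up to 7 % off); origin at the centre of its underside, z along its axis. Starts standing on the bench
- ingot_thick_a_mid (a point): middle of ingot_thick_a (17 mm above its underside)
- ingot_thick_b: thick bare-metal casting-alloy ingot, plain upright cylinder 28 mm across and 34 mm high, about 178 g (up to 7 % off); origin at the centre of its underside, z along its axis. Starts standing on the bench
- ingot_thick_b_mid (a point): middle of ingot_thick_b (17 mm above its underside)
- ingot_thin_a: thin bare-metal casting-alloy ingot, plain upright cylinder 20 mm across and 34 mm high, about 90 g (up to 7 % off); origin at the centre of its underside, z along its axis. Starts standing on the bench
- ingot_thin_a_mid (a point): middle of ingot_thin_a (17 mm above its underside)
- ingot_thin_b: thin bare-metal casting-alloy ingot, plain upright cylinder 20 mm across and 34 mm high, about 90 g (up to 7 % off); origin at the centre of its underside, z along its axis. Starts standing on the bench
- ingot_thin_b_mid (a point): middle of ingot_thin_b (17 mm above its underside)
- jar: bystander: glass jar with a white lid, 38 mm across and 52 mm high, standing among the ingots; origin at the centre of its underside
- cast_model: bystander: plaster dental cast, 50 x 64 x 29 mm, on the bench between robot and scale; origin under its centre
- casting_ring: bystander: empty steel casting ring (tube), 52 mm across and 50 mm high; origin at the centre of its underside
- bottle: bystander: white plastic bottle, 44 mm across and 110 mm high; origin at the centre of its underside
Mind the look-alikes: they are no part of the job. Leave any green or turquoise look-alike of the tray alone.

How it is judged:
By the outcome, as a careful person would: the job done as asked, in the order asked, and still so for the second after the job is handed in, with the robot touching nothing.
It also fails if it takes over 72 s, if anything falls off the work surface, if the arm or the gripper's body presses on something with over 40 N, if the wrist force passes 120 N, or if a joint passes its speed limit or range.

## Working session

There is one attempt and no reset: what is moved stays moved. The work goes in short steps, Python scripts to look and compute and a tool call to move; the robot and the scene stay as the last step left them, time stands still between calls to the robot, and variables do not carry over. Pictures are saved under pics/ and viewed, at most 10 in all, crops included, and the job is handed in when it is done.

Besides the shell and the picture viewer there is one more tool, called after "Request:" as name(argument=value, ...), one argument or row to a line, values as JSON. step_arm: Moves the arm, as the interface text tells. Its arguments: {"type":"object","properties":{"increments":{"type":"string"},"newtons":{"type":"number"}},"required":["increments"]}

```bash
ls; mkdir -p pics
python3 - <<'E'
from station import r
import cv2
s=r.state();print({k:s[k] for k in('time','eef_pos','tool_rot','finger_gap','ft_force')})
for n in('scene','top'):
    cv2.imwrite(f'pics/{n}0.png',r.get_image(n));print(n,r.camera_params(n))
print(r.camera_params('wrist'))
E
```

```text
pics
{'time': 0.0, 'eef_pos': array([231.89697558, 470.74739452, 246.16619214]), 'tool_rot': array([-2.77306072e-04,  2.26904615e-01,  9.73916775e-01, -5.77805494e-04]), 'finger_gap': 1.0000083467903804, 'ft_force': array([-0.48916681,  0.48742752, -1.0282818 ])}
scene {'intrinsics': array([[410.08938935,   0.        , 315.58716736],
       [  0.        , 410.08938935, 194.67930292],
       [  0.        ,   0.        ,   1.        ]]), 'k1': -0.029385297713310318, 'rvec': array([ 0.78494873,  2.65918891, -1.01088694]), 'tvec': array([ 448.64045792, -140.06625105, 1295.85517864])}
top {'intrinsics': array([[459.56246424,   0.        , 320.60369788],
       [  0.        , 459.56246424, 189.59227875],
       [  0.        ,   0.        ,   1.        ]]), 'k1': -0.005827658906080263, 'rvec': array([ 2.1365511 , -2.18557314,  0.17341241]), 'tvec': array([ -15.11258939,  530.29145604, 1447.86645054])}
{'intrinsics': array([[305.3082118 ,   0.        , 321.20050527],
       [  0.        , 305.3082118 , 200.70600383],
       [  0.        ,   0.        ,   1.        ]]), 'k1': -0.04733308363452472, 'hand_eye': array([[-5.68172314e-04, -9.63621695e-01, -2.67269350e-01,
         6.80517988e+01],
       [ 9.99999101e-01, -8.72147560e-04,  1.01862974e-03,
         5.39448100e-01],
       [-1.21467202e-03, -2.67268531e-01,  9.63621324e-01,
        -1.38004109e+02],
       [ 0.00000000e+00,  0.00000000e+00,  0.00000000e+00,
         1.00000000e+00]])}
```

View pics/scene0.png

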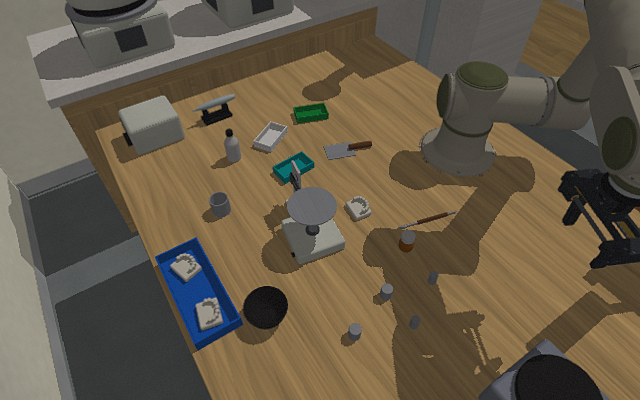

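View pics/top0.png

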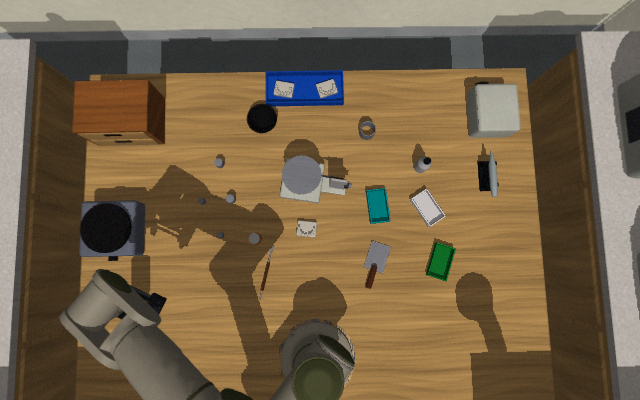

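The scene shows the scale (top 302,178; plate at 337,184), the robot below it and the ingots on the left: thick-looking ones at (219,162) and (231,198), thin at (202,201) and (220,235), and the jar at (254,239). There are three tray-like boxes: white (427,207), turquoise (377,205) and green (440,260). The white one fits the description. I'll confirm it in an enlarged crop.

```bash
cat > h.py <<'E'
import cv2, numpy as np
from scipy.spatial.transform import Rotation as R
from station import r
def cam(n, s=None):
    p=r.camera_params(n); K=p['intrinsics']
    if n=='wrist':
        q=s['tool_rot']; A=R.from_quat([q[1],q[2],q[3],q[0]]).as_matrix(); H=p['hand_eye']
        Rw=(A@H[:3,:3]).T; c=A@H[:3,3]+s['eef_pos']; return K,p['k1'],Rw,-Rw@c
    return K,p['k1'],cv2.Rodrigues(p['rvec'])[0],p['tvec']
def ray(C,u,v):
    K,k,Rw,t=C; D=np.array([k,0,0,0,0.])
    x=cv2.undistortPoints(np.array([[[u,v]]],float),K,D)[0,0]
    d=Rw.T@np.array([x[0],x[1],1]); return -Rw.T@t, d
def onz(C,u,v,z):
    c,d=ray(C,u,v); return c+d*(z-c[2])/d[2]
def proj(C,P):
    K,k,Rw,t=C
    return cv2.projectPoints(np.array(P,float).reshape(-1,1,3),cv2.Rodrigues(Rw)[0],t,K,np.array([k,0,0,0,0.]))[0][:,0]
E
python3 - <<'E'
from h import *
t=cv2.imread('pics/top0.png');s=cv2.imread('pics/scene0.png');C=cam('top')
a=cv2.resize(t[140:250,185:265],None,fx=3.6,fy=3.6,interpolation=2)
b=cv2.resize(t[140:290,270:470],None,fx=2.5,fy=2.5,interpolation=2)[:396]
c=cv2.resize(s[150:270,230:350],(396,396),interpolation=2)
d=np.zeros((396,0,3),np.uint8)
b2=cv2.resize(t[140:230,275:360],None,fx=4.4,fy=4.4)[:396]
row=np.hstack([a[:396],b2]); row2=np.hstack([cv2.resize(b,(400,300)),cv2.resize(c,(300,300))])
W=max(row.shape[1],row2.shape[1]);p=lambda m:np.pad(m,((0,0),(0,W-m.shape[1]),(0,0)))
o=np.vstack([p(row)[:300],p(row2)]);print(o.shape);cv2.imwrite('pics/crop.png',o)
hsv=cv2.cvtColor(t,cv2.COLOR_BGR2HSV)
# grey (low saturation) blobs
m=((hsv[...,1]<60)&(hsv[...,2]>60)).astype(np.uint8)
n,l,st,ce=cv2.connectedComponentsWithStats(m)
for i in range(1,n):
    x,y,w,h,A=st[i]
    if A>25 and 170<x<500 and 70<y<300:
        cn=cv2.findContours((l==i).astype(np.uint8),0,2)[0][0];mr=cv2.minAreaRect(cn)
        print(st[i],ce[i].round(1),np.round(mr[0],1),np.round(mr[1],1),round(mr[2],1),onz(C,*ce[i],0)[:2].round(),onz(C,*ce[i],34)[:2].round())
E
```

```text
(600, 700, 3)
[265  74   1  26  26] [265.   86.5] [265.   86.5] [25.  0.] -90.0 [893. 153.] [881. 150.]
[316  79  22  19 273] [326.4  88.1] [326.6  88.2] [14.5 18.7] 71.6 [884. -56.] [872. -55.]
[274  81  20  17 280] [283.5  88.8] [283.5  88.7] [18.9 14.8] 9.5 [884.  90.] [872.  88.]
[ 467   84   53   54 2614] [492.9 110.2] [493. 110.] [53.1 51.5] 87.8 [ 797. -625.] [ 786. -610.]
[359 121  17  19 144] [366.6 130. ] [367. 130.] [15.2 18.8] 26.6 [ 735. -188.] [ 726. -184.]
[489 151   9  46 281] [492.6 175.3] [492.5 173.5] [45.   7.4] 85.2 [ 571. -606.] [ 565. -593.]
[ 280  155   69   48 2062] [307.4 180.1] [314.4 179.6] [67.1 44.9] 8.7 [568.  15.] [562.  15.]
[414 157  17  16 159] [420.8 165.3] [421.3 165. ] [12.8 16.1] 51.3 [ 610. -366.] [ 603. -358.]
[214 158   9  10  68] [218.4 162.5] [219.  162.5] [9.2 7.8] 45.0 [633. 309.] [626. 302.]
[410 189  35  38 703] [427.3 207.4] [427.5 207.5] [34.1 20.8] 56.3 [ 468. -380.] [ 465. -371.]
[226 194  10  10  70] [230.1 198.6] [230.  198.5] [9.2 7.8] 45.0 [511. 270.] [507. 264.]
[297 220  20  17 291] [306.3 228.3] [306.3 228.4] [19.1 15.3] 5.7 [408.  22.] [406.  21.]
[217 232   5   6  26] [219.  234.5] [219.  234.5] [5. 4.] 90.0 [394. 306.] [393. 299.]
[249 233  11  11  95] [253.8 238. ] [254. 238.] [10. 10.] 90.0 [381. 193.] [379. 189.]
[364 241  27  32 529] [377.  255.6] [376.8 256.3] [20.  28.1] 17.4 [ 314. -206.] [ 314. -202.]
[268 246   6  17  29] [270.3 252.5] [269.9 253.9] [ 2.2 16.7] 14.0 [333. 140.] [332. 137.]
```

View pics/crop.png

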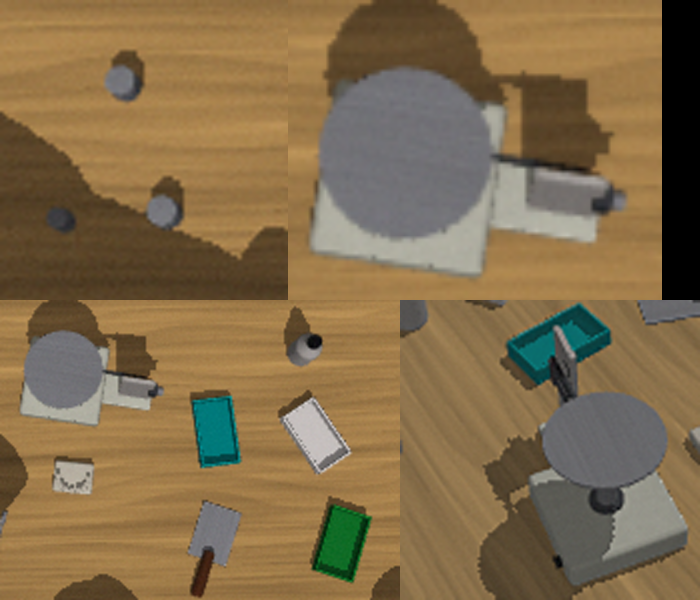

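The crop shows that the tray at (427,207) is white and empty, with the turquoise and green ones clearly different. The thick ingots at (219,162) and (230,198) stand out from the smaller thin ones. I'll move to a wrist view over the ingots.

Request:
step_arm(
  increments="1 -0.184 -0.034 0 0 0 0;1 -0.184 -0.034 0 0 0 0;1 -0.184 -0.034 0 0 0 0;1 -0.184 -0.034 0 0 0 0;1 -0.184 -0.034 0 0 0 0;1 0 0 0 0 0 0;1 0 0 0 0 0 0",
)

```text
time: 0.8
eef_pos: [419.8, 330.6, 246.3]
tool_rot: [-0.001, 0.228, 0.974, -0.0]
ft_force: [-0.3, 0.6, -0.1]
finger_gap: 0.998
gripper_force: 0.0
```

```bash
cat >> h.py <<'E'
def snap(n,f):
    s=r.state(); im=r.get_image(n); cv2.imwrite(f,im); C=cam(n,s); np.savez(f+'.npz',K=C[0],k=C[1],R=C[2],t=C[3]); return im,C
def load(f):
    z=np.load(f+'.npz'); return cv2.imread(f),(z['K'],float(z['k']),z['R'],z['t'])
def plan(p,phi=None,s=None):
    "tool-axis shift (units of 0.25 m) and yaw turn (units of pi) to reach world p, tool x heading phi deg, tool down"
    s=s or r.state(); q=s['tool_rot']; A=R.from_quat([q[1],q[2],q[3],q[0]])
    d=A.inv().apply(np.array(p)-s['eef_pos'])/250; out=[d.round(4)]
    if phi is not None:
        c,n=np.cos(np.radians(phi)),np.sin(np.radians(phi))
        B=R.from_matrix(np.array([[c,n,0],[n,-c,0],[0,0,-1]]).T)
        out.append(((A.inv()*B).as_rotvec()/np.pi).round(4))
    h=A.as_matrix()[:,0]; print('t',round(s['time'],2),'pos',s['eef_pos'].round(1),'phi',np.degrees(np.arctan2(h[1],h[0])).round(1),'gap',round(s['finger_gap'],3),'F',s['ft_force'].round(1)); print('delta',*out)
E
python3 - <<'E'
from h import *
im,C=snap('wrist','pics/w1.png');plan([465,-372,250],34)
for n,p in dict(thickA=[626,302,17],thickB=[507,264,17],thinB=[393,299,17],jar=[379,189,17]).items(): print(n,proj(C,p).round())
print(onz(cam('top'),202,201,34),onz(cam('top'),301.8,174.5,135))
E
```

```text
t 0.85 pos [419.1 331.3 246.4] phi 153.8 gap 0.997 F [-0.7 -0.3  0.3]
delta [-1.4082 -2.4424 -0.014 ] [-3.000e-04  0.000e+00  6.654e-01]
thickA [[368. 313.]]
thickB [[305. 255.]]
thinB [[287. 166.]]
jar [[205. 195.]]
[501.29609024 354.17558286  34.        ] [563.55767779  31.0943446  135.        ]
```

View pics/w1.png

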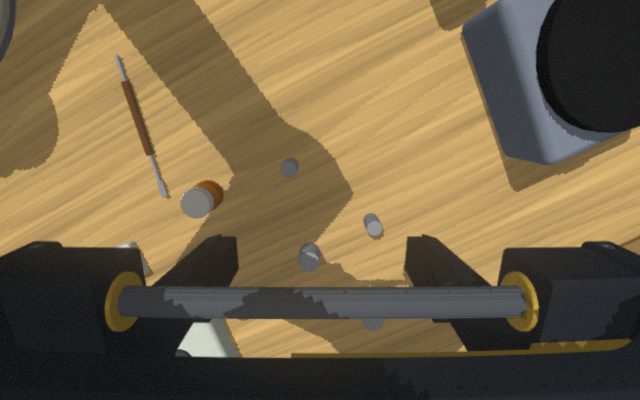

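The wrist view shows thin ingots at (289,166) and (374,227), a thick one at (309,254) and the jar at (200,200). Next I'll move to a tilted view of the scale's face.

Request:
step_arm(
  increments="1 -0.147 -0.117 0 0 0 0;1 -0.147 -0.117 0 0 0 0;1 -0.147 -0.117 0 0 0 0;1 -0.147 -0.117 0 0 0 0;1 -0.147 -0.117 0 0 0 0;1 -0.147 -0.117 0 0 0 0;1 -0.147 -0.117 0 0 0 0;1 -0.147 -0.117 0 0 0 0;1 -0.147 -0.117 0 0 0 0;1 -0.147 -0.117 0 0 0 0;1 0 0 0 0 0 0.047;1 0 0 0 0 0 0.047;1 0 0 0 0 0 0.047;1 0 0 0 0 0 0.047;1 0 0 0 0 0 0.047;1 0 0 0 0 0 0.047;1 0 0 0 0 0 0.047;1 0 0 0 0 0 0.047;1 0 0 0 0 0 0.047;1 0 0 0 0 0 0.047",
)

```text
time: 2.85
eef_pos: [620.0, -91.7, 246.7]
tool_rot: [-0.0, 0.824, 0.566, -0.0]
ft_force: [0.6, -0.3, -0.6]
finger_gap: 0.998
gripper_force: 0.0
```

Request:
step_arm(
  increments="1 0 0 0 0 0 0.047;1 0 0 0 0 0 0.047;1 0 0 0 0 0 0.047;1 0 0 0 0 0 0.047;1 0 0 0 0 0 0.047;1 0 0 0 0 0 0.047;1 0 0 0 0 0 0.047;1 0 0 0 0 0 0.047;1 0 0 0 0 0 0.047;1 0 0 0 0 0 0",
)

```text
time: 3.85
eef_pos: [620.0, -92.0, 246.7]
tool_rot: [-0.0, 0.998, -0.06, -0.0]
ft_force: [0.5, 0.8, -0.2]
finger_gap: 1.001
gripper_force: 0.0
```

Run:
```python
from h import *
plan([620,-94,200],-9.5); print(r.state()['joint_positions'])
im,C=snap('wrist','pics/w2.png')
im,D=load('pics/w1.png')
for p in((289,165),(374,228),(309,252)):print(onz(D,*p,34))
```

```text
t 3.85 pos [620.  -92.  246.7] phi -6.9 gap 1.001 F [ 0.5  0.8 -0.2]
delta [0.0012 0.0082 0.1868] [-0.0001  0.0001  0.0143]
[-3.33959176e-01  5.43303806e-01  1.15808893e+00  1.73760906e-04
  1.44054164e+00  1.35771762e+00]
[391.24471868 304.19361795  34.        ]
[505.78737638 360.97685244  34.        ]
[498.91224136 275.29126962  34.        ]
```

View pics/w2.png

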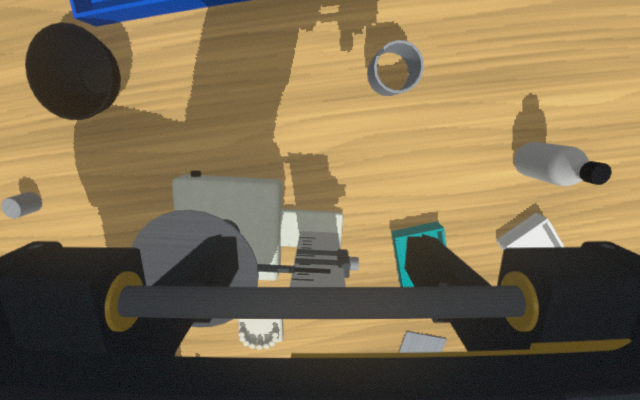

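The pan (195,265), the plate with its scale (318,260), the pointer and the marker (350,262) are visible near the gripper. I'll lower a bit and tilt back to see the face more squarely.

Request:
step_arm(
  increments="1 0 0.008 0.187 0 0 0.014;1 0 0 0 0 -0.04 0;1 0 0 0 0 -0.04 0;1 0 0 0 0 -0.04 0;1 0 0 0 0 -0.04 0;1 0 0 0 0 -0.035 0;1 0 0 0 0 0 0;1 0 0 0 0 0 0",
)

```text
time: 4.7
eef_pos: [620.0, -95.2, 199.4]
tool_rot: [-0.025, 0.951, -0.077, -0.299]
ft_force: [-0.9, 0.1, -0.2]
finger_gap: 1.001
gripper_force: 0.0
```

Run:
```python
from h import *
plan([620,-94,200],-9.5)
im,C=snap('wrist','pics/w3.png')
print(proj(C,[[548,-82,z] for z in (0,100,158)]).round())
cv2.imwrite('pics/w3c.png',np.vstack([im[:230],cv2.resize(im[120:280,220:460],None,fx=2.2,fy=2.2,interpolation=2)[:352].copy() if 0 else cv2.copyMakeBorder(cv2.resize(im[140:260,260:420],None,fx=3,fy=3,interpolation=2),0,0,0,160,0)]))
```

```text
t 4.7 pos [620.  -95.2 199.4] phi -9.3 gap 1.001 F [-0.9  0.1 -0.2]
delta [-0.0018 -0.0046 -0.0016] [-1.000e-04  1.943e-01  1.000e-03]
[[321. 130.]
 [321. 200.]
 [320. 258.]]
```

View pics/w3c.png

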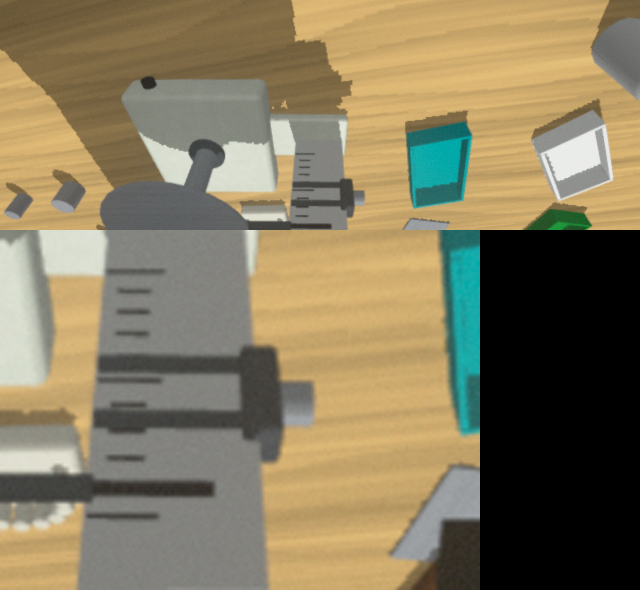

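The crop is upside down (down in the image is up in the world). It shows the marker prongs at raw rows about 185 and 203 near column 316, and the pointer bar at row 226, column 310. I'll convert these to heights.

Run:
```python
from h import *
im,C=load('pics/w3.png')
n=np.array([.986,-.165,0]); T=cam('top')
pc=onz(T,301.8,174.5,135)
def onp(u,v,off):
    c,d=ray(C,u,v); p0=np.array([pc[0],pc[1],0])+n*off
    return c+d*((p0-c)@n)/(d@n)
# plate x-offset from its far end points: bottom of plate at base? print for several offsets
g=cv2.cvtColor(im,cv2.COLOR_BGR2GRAY)
print('col316',[(i,int(v)) for i,v in zip(range(178,212),g[178:212,314:320].mean(1))])
print('col310',[(i,int(v)) for i,v in zip(range(218,236),g[218:236,308:318].mean(1))])
for off in(-10,0,10): print(off,[onp(*p,off).round(1) for p in((316,184.7),(316,203),(310,226.3))])
```

```text
col316 [(178, 132), (179, 131), (180, 129), (181, 106), (182, 79), (183, 68), (184, 67), (185, 67), (186, 68), (187, 83), (188, 119), (189, 127), (190, 128), (191, 131), (192, 130), (193, 131), (194, 131), (195, 130), (196, 130), (197, 130), (198, 129), (199, 115), (200, 83), (201, 67), (202, 66), (203, 65), (204, 65), (205, 73), (206, 114), (207, 128), (208, 130), (209, 130), (210, 130), (211, 131)]
col310 [(218, 130), (219, 130), (220, 131), (221, 130), (222, 127), (223, 96), (224, 62), (225, 49), (226, 49), (227, 50), (228, 69), (229, 117), (230, 128), (231, 129), (232, 130), (233, 128), (234, 114), (235, 99)]
-10 [array([535.6, -75.2,  69.2]), array([535.6, -75.5,  92.4]), array([536.4, -70.6, 119. ])]
0 [array([545.5, -77.1,  78.3]), array([545.4, -77.4, 100.6]), array([546.2, -72.7, 125.9])]
10 [array([555.3, -79. ,  87.5]), array([555.2, -79.2, 108.7]), array([556. , -74.8, 132.8])]
```

Pointer-to-mark drop is about 36–40 mm. The tray plus one thick ingot should give about 35 mm, so I'll start with that. Next I'll untilt and hover near the tray.

Request:
step_arm(
  increments="1 0 0 0 0 0.04 0;1 0 0 0 0 0.04 0;1 0 0 0 0 0.04 0;1 0 0 0 0 0.04 0;1 0 0 0 0 0.035 0;1 -0.08 0.1635 0 0 0 0;1 -0.08 0.1635 0 0 0 0;1 -0.08 0.1635 0 0 0 0;1 -0.08 0.1635 0 0 0 0;1 -0.08 0.1635 0 0 0 0;1 -0.08 0.1635 0 0 0 0;1 -0.08 0.1635 0 0 0 0;1 -0.08 0.1635 0 0 0 0;1 -0.08 0.1635 0 0 0 0;1 0 0 0 0 0 -0.04;1 0 0 0 0 0 -0.04;1 0 0 0 0 0 -0.04;1 0 0 0 0 0 -0.04;1 0 0 0 0 0 -0.04;1 0 0 0 0 0 -0.04",
)

```text
time: 6.75
eef_pos: [381.4, -428.2, 201.7]
tool_rot: [0.002, 0.956, 0.293, 0.001]
ft_force: [0.5, -0.1, -0.6]
finger_gap: 0.996
gripper_force: 0.0
```

Run:
```python
from h import *
plan([465,-372,60],34)
im,C=snap('wrist','pics/w4.png')
hsv=cv2.cvtColor(im,cv2.COLOR_BGR2HSV)
m=((hsv[...,1]<60)&(hsv[...,2]>90)).astype(np.uint8)
n,l,st,ce=cv2.connectedComponentsWithStats(m)
print(proj(C,[[465,-372,24]]))
for i in range(1,n):
    if st[i][4]>400:
        cn=cv2.findContours((l==i).astype(np.uint8),0,2)[0][0]
        b=cv2.boxPoints(cv2.minAreaRect(cn)); ap=cv2.approxPolyDP(cv2.convexHull(cn),5,True)[:,0]
        print(st[i],ap.tolist());
        w=np.array([onz(C,*p,24)[:2] for p in ap]);print(w.round(1).tolist())
```

```text
t 6.75 pos [ 381.4 -428.2  201.7] phi 34.1 gap 0.996 F [ 0.5 -0.1 -0.6]
delta [ 0.403  -0.0017  0.5668] [ 0.0015 -0.      0.0004]
[[320.58968265  83.51262094]]
[606   0  34  35 611] [[606, 0], [639, 0], [639, 34]]
[[688.5, -554.9], [710.9, -583.3], [688.6, -606.0]]
[ 291   19   71  122 7810] [[360, 23], [353, 140], [292, 137], [294, 20]]
[[530.7, -372.3], [438.3, -429.9], [406.1, -376.7], [498.1, -319.6]]
[ 512   46  118  141 3775] [[629, 46], [604, 99], [527, 186], [514, 181], [531, 148], [576, 93]]
[[673.7, -605.3], [620.8, -620.3], [505.6, -615.0], [501.3, -598.9], [537.9, -589.7], [606.6, -590.6]]
[  69   67   96   99 4634] [[123, 67], [164, 117], [108, 165], [69, 119]]
[[371.1, -201.3], [350.9, -258.0], [273.0, -229.1], [294.0, -173.9]]
```

Request:
step_arm(
  increments="1 0 0 0 0.0015 0 0.012;1 0.136 0 0 0 0 0;1 0.136 0 0 0 0 0;1 0.136 0.0016 0 0 0 0;1 0 0 0.14 0 0 0;1 0 0 0.14 0 0 0;1 0 0 0.14 0 0 0;1 0 0 0.14 0 0 0;1 0 0 0.14 0 0 0;1 0 0 0.059 0 0 0;1 0 0 0 0 0 0;0.65 0 0 0 0 0 0;0.65 0 0 0 0 0 0;0.65 0 0 0 0 0 0;0.65 0 0 0 0 0 0;0.65 0 0 0 0 0 0",
  newtons=15,
)

```text
time: 8.4
eef_pos: [468.4, -375.2, 11.0]
tool_rot: [-0.002, 0.962, 0.272, -0.0]
ft_force: [-1.8, 1.8, 6.0]
finger_gap: 0.727
gripper_force: 15.0
```

Run:
```python
from h import *
plan([468.3,-374.6,200],31.9); s=r.state(); print(s['gripper_force'])
t=cv2.imread('pics/top0.png');C=cam('top')
# pan disc: grey darker/bluish than base
hsv=cv2.cvtColor(t,cv2.COLOR_BGR2HSV)[150:205,275:332]; print(hsv[::6,::6].tolist()[3], hsv[45,10],hsv[45,20])
_,D=load('pics/w2.png'); w=cv2.imread('pics/w2.png'); T=w[205:330:4,195]; print(T.tolist())
```

```text
t 8.4 pos [ 468.4 -375.2   11. ] phi 31.5 gap 0.727 F [-1.8  1.8  6. ]
delta [ 0.001  -0.0051 -0.7559] [-0.0012 -0.     -0.002 ]
15.00071277259849
[[18, 141, 155], [17, 140, 157], [120, 9, 119], [115, 13, 116], [125, 13, 118], [110, 13, 121], [132, 11, 114], [125, 13, 119], [22, 17, 162], [17, 144, 92]] [ 30  21 172] [ 26  21 178]
[[129, 140, 135], [129, 139, 135], [98, 98, 98], [101, 99, 96], [99, 96, 95], [103, 101, 99], [97, 97, 95], [101, 98, 93], [99, 101, 96], [100, 98, 95], [98, 93, 93], [42, 43, 39], [39, 41, 36], [36, 36, 36], [38, 35, 33], [33, 33, 30], [37, 37, 37], [37, 32, 36], [31, 32, 30], [36, 36, 38], [35, 36, 37], [54, 52, 49], [62, 57, 55], [59, 56, 56], [63, 62, 59], [62, 61, 57], [64, 61, 60], [65, 61, 60], [56, 58, 57], [37, 40, 37], [98, 96, 93], [113, 173, 211]]
```

Tray gripped (gap 0.727 = 64 mm). I'll fit the pan and the scale's yaw from the top picture.

Run:
```python
from h import *
t=cv2.imread('pics/top0.png');C=cam('top')
h=cv2.cvtColor(t,cv2.COLOR_BGR2HSV)
roi=np.zeros(t.shape[:2],bool);roi[145:215,270:330]=1
m=((h[...,1]<40)&(h[...,2]>95)&(h[...,2]<140)&roi).astype(np.uint8)
m=cv2.morphologyEx(m,cv2.MORPH_OPEN,np.ones((5,5),np.uint8))
cn=max(cv2.findContours(m,0,2)[0],key=cv2.contourArea);e=cv2.fitEllipse(cv2.convexHull(cn));print(e,cv2.boundingRect(cn))
pc=onz(C,*e[0],135);print('pan',pc)
# base bottom edge (near robot) at z=35
b=((h[...,1]<60)&(h[...,2]>145)&roi).astype(np.uint8)
cn=max(cv2.findContours(b,0,2)[0],key=cv2.contourArea);hu=cv2.convexHull(cn);ap=cv2.approxPolyDP(hu,2,True)[:,0];print(ap.tolist())
print([onz(C,*p,35)[:2].round().tolist() for p in ap])
```

```text
((301.2921142578125, 174.44317626953125), (38.6802864074707, 39.2540397644043), 96.05132293701172) (282, 156, 39, 38)
pan [563.7633799   32.62614485 135.        ]
[[328, 178], [329, 192], [318, 201], [280, 195], [282, 182]]
[[567.0, -52.0], [522.0, -54.0], [493.0, -18.0], [515.0, 104.0], [557.0, 97.0]]
```

Request:
step_arm(
  increments="0.65 0 0 -0.1 0 0 0;0.65 0 0 -0.18 0 0 0;0.65 0 0 -0.19 0 0 0;0.65 0 0 -0.19 0 0 0;0.65 0 0 -0.096 0 0 0;0.65 0.131 -0.132 0 0 0 0;0.65 0.131 -0.132 0 0 0 0;0.65 0.131 -0.132 0 0 0 0;0.65 0.131 -0.132 0 0 0 0;0.65 0.131 -0.132 0 0 0 0;0.65 0.131 -0.132 0 0 0 0;0.65 0.131 -0.132 0 0 0 0;0.65 0.131 -0.132 0 0 0 0;0.65 0.131 -0.132 0 0 0 0;0.65 0 0 0 0 0 0.0385;0.65 0 0 0 0 0 0.0385;0.65 0 0 0 0 0 0.0385;0.65 0 0 0 0 0 0.0385;0.65 0 0 0 0 0 0.0385;0.65 0 0 0 0 0 0.0385",
)

```text
time: 10.4
eef_pos: [564.3, 31.6, 200.4]
tool_rot: [-0.002, 0.996, -0.09, -0.002]
ft_force: [-0.3, -0.4, -1.9]
finger_gap: 0.727
gripper_force: 15.0
```

Run:
```python
from h import *
plan([564,32.3,146],-10)
```

```text
t 10.4 pos [564.3  31.6 200.4] phi -10.3 gap 0.727 F [-0.3 -0.4 -1.9]
delta [-0.0008 -0.0018  0.2175] [-0.0011  0.0012 -0.0018]
```

Request:
step_arm(
  increments="0.65 -0.001 -0.002 0.14 -0.001 0.001 -0.002;0.65 0 0 0.07 0 0 0;0.65 0 0 0.03 0 0 0;0.65 0 0 0.03 0 0 0;0.65 0 0 0 0 0 0;0.65 0 0 0 0 0 0;0.75 0 0 0 0 0 0;0.8 0 0 0 0 0 0;0.9 0 0 0 0 0 0;1 0 0 0 0 0 0;1 0 0 -0.04 0 0 0;1 0 0 -0.1 0 0 0;1 0 0 -0.16 0 0 0;1 0 0 -0.16 0 0 0",
)

```text
time: 11.8
eef_pos: [563.9, 32.3, 250.1]
tool_rot: [-0.0, 0.996, -0.084, -0.0]
ft_force: [-0.8, -0.8, 0.8]
finger_gap: 1.003
gripper_force: 0.0
```

Run:
```python
from h import *
im,C=snap('wrist','pics/w5.png');t,T=snap('top','pics/top5.png')
a=cv2.resize(t[140:215,265:365],(400,300),interpolation=2)
cv2.imwrite('pics/c5.png',np.vstack([np.hstack([a,np.zeros((300,240,3),np.uint8)]),im[100:400]]))
plan([626,302,200],169)
```

```text
t 11.9 pos [565.9  32.  254.3] phi -9.7 gap 1.002 F [ 0.3 -0.3  1. ]
delta [ 0.0535 -1.1047  0.2185] [ 5.200e-03 -3.000e-04 -9.926e-01]
```

View pics/c5.png

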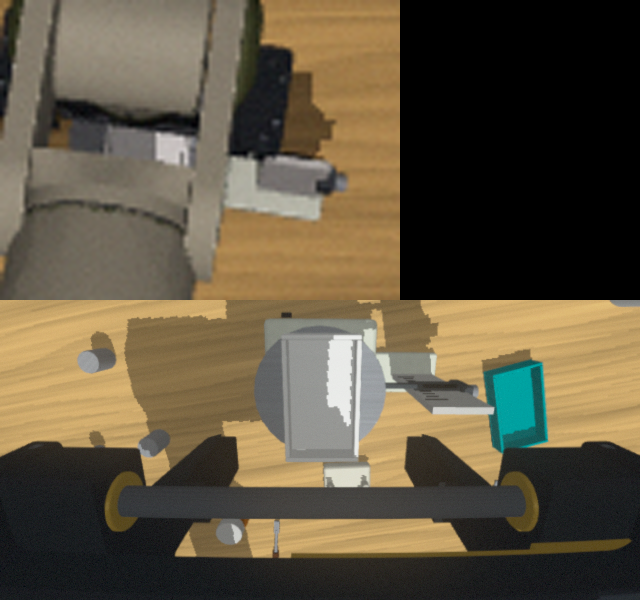

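The tray lies flat and centred on the pan (tray 282–361, pan 254–385 in the wrist view). The thick ingots are at about (95,162) and (153,243) in raw wrist pixels. I'll localise both.

Run:
```python
from h import *
im,C=load('pics/w5.png');T=cam('top')
h=cv2.cvtColor(im,cv2.COLOR_BGR2HSV)
m=((h[...,1]<60)&(h[...,2]>70)).astype(np.uint8)
n,l,st,ce=cv2.connectedComponentsWithStats(m)
for i in range(1,n):
    if st[i][4]>150 and st[i][0]<220: print(st[i],ce[i].round(1),'mid17',onz(C,*ce[i],17).round(1))
# project candidates (underside, top) into w5
for p in ([626,302],[507,264],[503,270]): print(p,proj(C,[[*p,0],[*p,34]]).round(1).tolist())
for u,v in((218.4,162.5),(230.1,198.6)): print(onz(T,u,v,28)[:2].round(1))
```

```text
[ 77 148  39  25 737] [ 95.9 160. ] mid17 [630.4 308.1  17. ]
[138 229  32  28 597] [153.4 242.9] mid17 [510.9 269.6  17. ]
[216 318  28  27 611] [229.7 330.4] mid17 [360.2 202.9  17. ]
[626, 302] [[110.2, 160.6], [91.8, 164.7]]
[507, 264] [[164.4, 239.9], [151.5, 250.2]]
[503, 270] [[161.2, 243.2], [148.2, 253.7]]
[627.2 303.8]
[507.8 265.4]
```

Request:
step_arm(
  increments="0.7 -0.077 -0.177 0 0 0 0;0.7 -0.077 -0.177 0 0 0 0;0.7 -0.077 -0.177 0 0 0 0;0.7 -0.077 -0.177 0 0 0 0;0.7 -0.077 -0.177 0 0 0 0;0.7 0 0 0.18 0 0 0;0.7 0 0 0.18 0 0 0;0.7 0 0 0.18 0 0 0;0.7 0 0 0 0 0 0",
)

```text
time: 12.8
eef_pos: [503.5, 265.7, 108.1]
tool_rot: [0.002, 0.996, -0.084, -0.005]
ft_force: [-0.0, -0.1, 1.5]
finger_gap: 0.698
gripper_force: 0.0
```

Run:
```python
from h import *
plan([508.5,267,27],-10); t,C=snap('top','pics/top6.png'); w,D=snap('wrist','pics/w6.png')
print(proj(D,[[508.5,267,34]]))
```

```text
t 12.8 pos [503.5 265.7 108.1] phi -9.7 gap 0.698 F [-0.  -0.1  1.5]
delta [ 0.0221 -0.0098  0.3241] [0.0014 0.0031 0.0019]
[[320.16256434 208.95967034]]
```

Run:
```python
from h import *
w,D=load('pics/w6.png');h=cv2.cvtColor(w,cv2.COLOR_BGR2HSV)
m=((h[...,1]<60)&(h[...,2]>45)).astype(np.uint8)
n,l,st,ce=cv2.connectedComponentsWithStats(m)
for i in range(1,n):
    x,y,W,H,A=st[i]
    if A>150 and 200<ce[i][0]<440: print(st[i],ce[i].round(1),onz(D,*ce[i],34).round(1),onz(D,*ce[i],17).round(1))
print(proj(D,[[508.5,267,0]]))
```

```text
[ 210   20   51   52 1899] [234.2  45.6] [627.6 303.3  34. ] [631.8 307.1  17. ]
[ 300  179   37   44 1288] [318.1 200.9] [514.8 267.4  34. ] [510.1 268.4  17. ]
[188 207  37  36 866] [205.8 224.6] [510.8 354.3  34. ] [505.8 362.1  17. ]
[  170   235   304   115 11599] [316.6 300.8] [431.9 283.1  34. ] [420.6 285.3  17. ]
[417 330  15  23 186] [422.9 343. ] [374.3 200.3  34. ] [358.5 196.   17. ]
[[320.27873878 196.99111603]]
```

Request:
step_arm(
  increments="0.7 0.028 -0.013 0 0.001 0.003 0;0.7 0 0 0.16 0 0 0;0.7 0 0 0.12 0 0 0;0.7 0 0 0.044 0 0 0;0.25 0 0 0 0 0 0;0.25 0 0 0 0 0 0;0.25 0 0 0 0 0 0;0.25 0 0 0 0 0 0;0.25 0 0 0 0 0 0;0.25 0 0 0 0 0 0",
  newtons=20,
)

```text
time: 13.9
eef_pos: [515.2, 268.8, 33.2]
tool_rot: [-0.002, 0.996, -0.084, 0.006]
ft_force: [-0.2, -1.8, 6.5]
finger_gap: 0.309
gripper_force: 20.0
```

Run:
```python
from h import *
plan([511,267.5,200],-10)
```

```text
t 13.9 pos [515.2 268.8  33.2] phi -9.7 gap 0.309 F [-0.2 -1.8  6.5]
delta [-0.0086  0.0052 -0.6674] [-0.0013 -0.0035  0.0018]
```

Gripped (gap 27 mm) but a bit high at z = 33, so I'll regrasp 6 mm lower.

Request:
step_arm(
  increments="0.5 0 0 0 0 0 0;0.5 0 0 0 0 0 0;0.5 -0.014 0 0.025 -0.001 -0.003 0;0.5 0 0 0 0 0 0;0.25 0 0 0 0 0 0;0.25 0 0 0 0 0 0;0.25 0 0 0 0 0 0;0.25 0 0 0 0 0 0",
  newtons=25,
)

```text
time: 14.7
eef_pos: [511.4, 269.3, 25.9]
tool_rot: [-0.0, 0.996, -0.084, 0.0]
ft_force: [0.3, 1.4, -1.5]
finger_gap: 0.309
gripper_force: 25.0
```

Run:
```python
from h import *
plan([564,32,200],-10); print(r.state()['gripper_force'])
```

```text
t 14.7 pos [511.4 269.3  25.9] phi -9.7 gap 0.309 F [ 0.3  1.4 -1.5]
delta [ 0.3671  0.9002 -0.6968] [-0.0001 -0.      0.0018]
24.999793767929077
```

Clearance check: the fingers won't fit inside the tray's 56 mm width, so I'll turn them 90° to open along the tray's length.

Request:
step_arm(
  increments="0.25 0 0 -0.15 0 0 0;0.25 0 0 -0.2 0 0 0;0.25 0 0 -0.2 0 0 0;0.25 0 0 -0.206 0 0 0;0.25 0 0 0 0 0 -0.0455;0.25 0 0 0 0 0 -0.0455;0.25 0 0 0 0 0 -0.0455;0.25 0 0 0 0 0 -0.0455;0.25 0 0 0 0 0 -0.0455;0.25 0 0 0 0 0 -0.0455;0.25 0 0 0 0 0 -0.0455;0.25 0 0 0 0 0 -0.0455;0.25 0 0 0 0 0 -0.0455;0.25 0 0 0 0 0 -0.0455;0.25 -0.17 0.0734 0 0 0 -0.045;0.25 -0.17 0.0734 0 0 0 0;0.25 -0.17 0.0734 0 0 0 0;0.25 -0.17 0.0734 0 0 0 0;0.25 -0.17 0.0734 0 0 0 0;0.25 0 0 0 0 0 0",
)

```text
time: 16.7
eef_pos: [559.9, 39.1, 212.9]
tool_rot: [0.0, 0.767, 0.642, -0.0]
ft_force: [-0.2, 1.2, -1.2]
finger_gap: 0.309
gripper_force: 25.0
```

Run:
```python
from h import *
plan([566,44,150],80)
```

```text
t 16.7 pos [559.9  39.1 212.9] phi 79.9 gap 0.309 F [-0.2  1.2 -1.2]
delta [0.0238 0.0205 0.2517] [-0.      0.0003 -0.0006]
```

Request:
step_arm(
  increments="0.25 0.024 0.02 0 0 0 0;0.25 0 0 0.12 0 0 0;0.25 0 0 0.08 0 0 0;0.25 0 0 0.05 0 0 0;0.25 0 0 0.04 0 0 0;0.25 0 0 0.03 0 0 0;0.25 0 0 0 0 0 0;0.25 0 0 0 0 0 0;0.25 0 0 0 0 0 0;0.33 0 0 0 0 0 0;0.36 0 0 0 0 0 0;0.4 0 0 0 0 0 0;0.45 0 0 0 0 0 0;0.45 0 0 -0.05 0 0 0;0.45 0 0 -0.1 0 0 0;0.45 0 0 -0.2 0 0 0;0.45 0 0 -0.2 0 0 0;0.45 0 0 0 0 0 0",
)

```text
time: 18.5
eef_pos: [566.9, 48.8, 278.7]
tool_rot: [0.005, 0.765, 0.644, 0.005]
ft_force: [0.8, 0.1, -0.4]
finger_gap: 0.448
gripper_force: 0.0
```

Run:
```python
from h import *
plan([620,-94,247],-10)
im,C=snap('wrist','pics/w7.png'); cv2.imwrite('pics/w7c.png',im[:300])
```

```text
t 18.5 pos [566.9  48.8 278.7] phi 80.2 gap 0.448 F [ 0.8  0.1 -0.4]
delta [-0.5271  0.3046  0.13  ] [ 0.003  -0.0035  0.5012]
```

View pics/w7c.png

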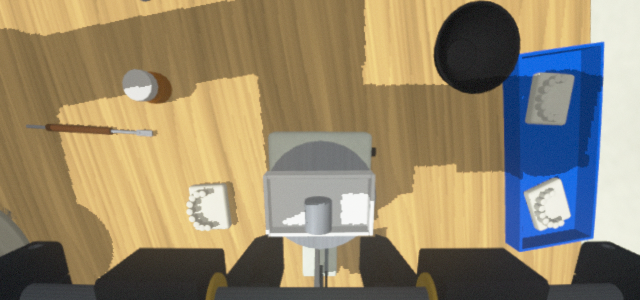

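The ingot stands upright in the tray (318,215), and the tray is still on the pan. Now I'll look at the face as before.

Request:
step_arm(
  increments="0.45 -0.132 0.076 0 0 0 0;0.45 -0.132 0.076 0 0 0 0;0.45 -0.132 0.076 0 0 0 0;0.45 -0.132 0.076 0 0 0 0;0.45 0 0 0 0 0 0.0455;0.45 0 0 0 0 0 0.0455;0.45 0 0 0 0 0 0.0455;0.45 0 0 0 0 0 0.0455;0.45 0 0 0 0 0 0.0455;0.45 0 0 0 0 0 0.0455;0.45 0 0 0 0 0 0.0455;0.45 0 0 0 0 0 0.0455;0.45 0 0 0 0 0 0.0455;0.45 0 0 0 0 0 0.0455;0.45 0 0 0.14 0 0 0.045;0.45 0 0 0.17 0 -0.04 0;0.45 0 0 0 0 -0.04 0;0.45 0 0 0 0 -0.04 0;0.45 0 0 0 0 -0.04 0;0.45 0 0 0 0 -0.035 0",
)

```text
time: 20.55
eef_pos: [617.3, -94.0, 192.3]
tool_rot: [-0.026, 0.949, -0.081, -0.304]
ft_force: [-0.2, -0.3, -0.1]
finger_gap: 0.45
gripper_force: 0.0
```

Request:
step_arm(
  increments="0.45 0 0 0 0 0 0;0.45 0 0 0 0 0 0;0.45 0 0 0 0 0 0",
)

```text
time: 20.85
eef_pos: [617.4, -94.0, 194.1]
tool_rot: [-0.026, 0.95, -0.081, -0.299]
ft_force: [-0.7, -0.9, -1.0]
finger_gap: 0.451
gripper_force: 0.0
```

Run:
```python
from h import *
plan([620,-94,200],-9.5)
im,C=snap('wrist','pics/w8.png')
cv2.imwrite('pics/w8c.png',cv2.resize(im[120:260,240:420],None,fx=4,fy=4,interpolation=2))
```

```text
t 20.85 pos [617.4 -94.  194.1] phi -9.8 gap 0.451 F [-0.7 -0.9 -1. ]
delta [-0.005  -0.0017 -0.0253] [-0.0006  0.1941 -0.0016]
```

View pics/w8c.png

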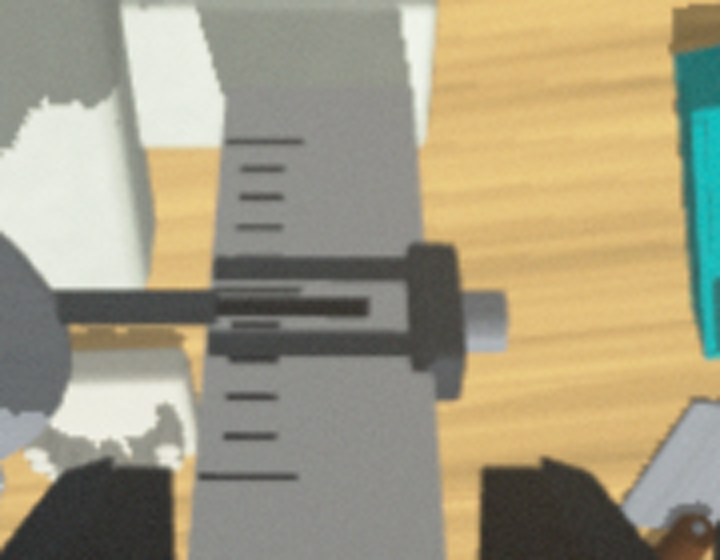

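The pointer (row 306) rests midway between the prongs (rows 269 and 344). The arm touches nothing, and the tray plus one thick ingot is enough. I'll hand the job in.

```bash
python3 -c "
from station import r
print(r.job_done())"
```

```text
the job is handed in; nothing more can be done
None
```

The job is handed in at about 21 s: the white tray lies flat on the middle of the pan with one thick ingot in it, and the pointer rests midway between the marker's prongs.

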